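# Shut the microcentrifuge and give the tubes a short spin

## Robot

A 7-joint arm with a two-finger parallel gripper is mounted at the origin on the work surface. World frame = base frame: x ahead of the robot, y to its left, z up, the work surface at z = 0. Lengths are in mm, angles in rad, forces in N, time in s.
With the tool pointing down it reaches from about 400 to 875 mm from the base axis. Payload 4.4 kg.
Tool frame: the origin (TCP) lies at the very end of the fingers, on their centre line; the grasp point (between the pads) lies 19 mm behind it; z points along the fingers, y is the direction in which the jaws open and shut (so a half turn about z gives the same grasp; the last joint's range is limited). The gripper opens to 85 mm and grips with 20 to 120 N. Pads are 22 mm wide; open, the fingers measure 114 mm over their backs; the gripper's body (76 mm by 85 mm) begins 54 mm behind the grasp point. The pads swing forward as they close: fully open they stand 13 mm farther back than shut.
Start: joints at [-1.401, 0.628, 0.038, 1.517, -0.027, 0.996, -0.02], TCP at [151.828, 632.033, 231.313] pointing down, gripper open.
Joint ranges: [-3.06, 3.06], [-0.37, 2.12], [-1.25, 1.32], [0.18, 2.47], [-1.1, 4.24], [0.23, 1.98], [-2.94, 2.94]. Speed limits (rad/s): [2.57, 2.57, 3.14, 3.14, 3.14, 3.14, 3.14].

## Interface

Orientations are given as [roll, pitch, yaw] about the fixed x, y, z axes, in that order (R = Rz(yaw) Ry(pitch) Rx(roll)).
In Python, from cell import read_state, get_image, calibration, finish_job gives the robot as it stands. The module is installed in compiled form; this text tells all that it offers.
- The arm moves only by the tool apply_moves, never from a script. Its argument "increments" is a list of rows, each an object of numbers: "tx", "ty", "tz": the shift along the world's x, y, z in m; "rx", "ry", "rz": the turn, a rotation vector about the world's x, y, z in units of 5 degrees (1.0 is 5 degrees); "claw": the finger opening in m, from 0 to 0.0854. In form: [{"tx": .., "ty": .., "tz": .., "rx": .., "ry": .., "rz": .., "claw": ..}, ...]. A call has 1 to 12 rows; each row is the pose to reach, as a shift and turn from the pose commanded when the call began; what a row does not reach only later rows make up. A row lasts 1/10 s, in which the tool goes at most 50 mm and 8.59 degrees, less where a joint would pass 70% of its speed; a pose out of reach is approached as far as the arm can. A call with a gripper value outside its range is refused whole. The fingers move at their own pace and stop on an object; the grip force is fixed at half the most. Time passes only in rows, so rows that repeat a pose let the fingers close. It gives the time, the measured TCP pose, the force and the opening at its end, in the units of the state.
- read_state(): the state, without advancing time (a new reading comes with each control period).
- get_image(name): name is "scene" or "top" or "wrist"; returns the picture (384x512x3 uint8, red, green, blue); there is no depth.
- calibration(name): a dict with "camera_matrix" (3x3 intrinsics, pixels), "origin" and "attitude" of the camera in the world. Camera axes: x right, y up, looking along -z (the intrinsics and any distortion apply to the point x, -y, -z); pixel columns grow to the right and rows downward; lengths in mm; the calibration is good to about 2 mm. A picture is of the moment at which its call begins: read the wrist's pose just before it. calibration takes no time and is no camera call; for the wrist camera it gives the pose at the moment of the call.
- finish_job(): hands the job in, once; it reports no verdict.
The state is a dict: "clock": time; "qpos": joint angles; "qd": joint speeds; "tau": joint torques, N m; "eef_pos": TCP position; "tool_rot": TCP orientation; "force": force on the tool from outside, world axes, zero at the start; "torque": the same for the moment, N m; "width": finger opening in mm.
Only numpy, scipy, OpenCV 4.12 (cv2) and the standard library are available. Lean on these libraries where they do the work, as an engineer would, in place of code of your own. Each camera call takes 0.05 s, during which the arm holds its last target. There are 200 camera calls.

## Task

The loaded microcentrifuge on the lab bench stands open: push its lid all the way down with your fingertips, without slamming it, until it sits flush and fully shut. Then press the round short-spin key at the right-hand end of its front panel and keep it held down, because the rotor turns only while that key is held: finish the program with a fingertip still holding it down. Only push and press: do not grip the lid or pull on its inside, press no other key and none while the lid is open, and leave the cups, bottles and other things around it where they stand.

Things in the scene. Friction and masses are not known exactly. Their poses are not given: they have to be found in the camera images.
- centrifuge: Off-white microcentrifuge, 240 mm deep (its x, front to back), 225 mm wide (its y, to its left); firm on the bench, turned up to 0.35 rad. Origin: on the bench under its centre; front at x = -120 mm, facing roughly the robot. The chamber box, 108 mm high, runs from x = -52 mm back; ahead of it the key panel slopes at 15 degrees from 88 mm high at the lid to 70 mm at the front.
- lid_hinge (a point): Point on the lid's hinge axis, at the middle of its length, along the back of the centrifuge (112 mm behind its centre, 108.5 mm above the bench). The axis runs along the centrifuge's y.
- lid_edge (a point): Middle of the lid's free (front) edge, on its outer face. The lid: a flat slab 168 mm long from hinge axis to free edge, 219 mm wide, outer face 17 mm above the hinge axis when shut (this point then 125.5 mm above the bench). A round dome, 144 mm across and 4 mm high, rises on the outer face; the last 16 mm at the free edge is flat.
- lid (a joint): Opening angle of the lid in rad: 0 = shut and flush, growing as the free edge swings up and back; stop at 1.3. It starts between 0.65 and 1.1. A stiff hinge holds it at any angle (it neither falls nor springs); about 1 to 3 N square to the lid at its free edge moves it.
- short_key_top (a point): Centre of the top of the short-spin key: round, light grey, 18 mm across, 8 mm proud, at the right-hand end of the panel seen from the front (85 mm right of the middle). Pressed square into the panel: along (sin 15 deg, 0, -cos 15 deg) in the centrifuge's axes. The shut lid's front edge is 35 mm behind the key's centre, its top 40 mm above the key's top.
- short_key (a joint): Travel of the short-spin key in m: 0 = up, 0.004 = fully down. It is sprung: it begins to give at 1.5 N and is fully down at 5 N; let go, it comes back up.
- open_key (a joint): Travel in m (0 up, 0.004 down) of the lid-release key: the rectangular key (18 x 24 mm) next to the round one, 41 mm to its left, centre to centre. Not to be pressed.
- start_key (a joint): Travel in m (0 up, 0.004 down) of the start/stop key: the rectangular key (18 x 24 mm) 82 mm to the left of the round one, centre to centre. Not to be pressed.
- cup_a: Pale specimen cup with a white screw lid, 64 mm across, 69 mm high, loose on the bench; origin under its centre. A bystander.
- cup_b: A second specimen cup, the same as the first. A bystander.
- stain_bottle: Amber dropper bottle, 36 mm across, 92 mm high; origin under its centre. A bystander.
- strip_bottle: White test-strip bottle with a grey cap, 45 mm across, 102 mm high; origin under its centre. A bystander.
- tube_rack: Blue-grey rack with small tubes, 70 x 120 mm, 49 mm high; origin under its centre. A bystander.
- slide_box: Flat black slide box, 86 x 99 mm, 37 mm high; origin under its centre. A bystander.
- pipette: Light-grey hand pipette lying on the bench, 257 mm long along its own x, 24 mm high; origin under the middle of its length, roughly. A bystander.

How it is judged (in metres and radians):
On the way, in this order (a step that is already met when the one before it is completed fails the run):
1. the lid is fully shut (value of joint lid below 0.02 rad), for 0.2 s.
2. the short-spin key is held down by the fingers (value of joint short_key above 0.0025 m and contact force between the fingers and short_key above 1 N and value of joint lid below 0.02 rad), for 0.2 s.
At the end, for the whole second after the job is handed in: The lid is shut to within 0.02 rad (3 mm at its free edge); the fingers hold the round short-spin key down by more than 2.5 of its 4 mm, pushing with more than 1 N, through the last second; the other two keys are up; every bystander is within 20 mm of where it stood (all of step 2 and value of joint each of open_key, start_key below 0.0015 m and distance of each of cup_a, cup_b, stain_bottle, strip_bottle, tube_rack, slide_box, pipette from where it was at the start of the episode below 0.02 m); the arm keeps its last pose, push and grip.
It fails at once if a key is pressed while the lid is open (value of joint lid above 0.03 rad and value of joint any of short_key, open_key, start_key above 0.002 m).
It fails at once if the lid-release key or the start key is pressed (value of joint any of open_key, start_key above 0.002 m).
It fails at once if the lid is gripped or pulled by its inner face (contact force between the fingers and lid_c2 above 2 N).
It fails at once if the lid is slammed (swings down faster than 2.5 rad/s) (velocity of joint lid below -2.5 rad/s).
It fails at once if a bystander is pushed, lifted or carried off by more than 20 mm (distance of any of cup_a, cup_b, stain_bottle, strip_bottle, tube_rack, slide_box, pipette from where it was at the start of the episode above 0.02 m).
It also fails if it takes over 51 s, if anything falls off the work surface, if the arm or the gripper's body presses on something with over 40 N, if the wrist force passes 120 N, or if a joint passes its speed limit or range.

## Working session

There is one attempt and no reset: what is moved stays moved. The work goes in short steps, Python scripts to look and compute and a tool call to move; the robot and the scene stay as the last step left them, time stands still between calls to the robot, and variables do not carry over. Pictures are saved under pics/ and viewed, about 8 in all and at most 12, crops included, and the job is handed in when it is done.

Besides the shell and the picture viewer there is one more tool, called after ">>>" as name(argument=value, ...) on one line, values as JSON. apply_moves: Moves the arm, as the interface text tells. Its arguments: {"type":"object","properties":{"increments":{"type":"array"}},"required":["increments"]}

```bash
mkdir -p pics; python3 - <<'E'
from cell import *
import cv2
s=read_state();print({k:s[k] for k in('clock','eef_pos','tool_rot','width')})
for n in('scene','top'):
    c=calibration(n);print(n,c)
    im=get_image(n)[:,:,::-1];cv2.imwrite(f'pics/{n}0.png',cv2.resize(im,(800,600),interpolation=cv2.INTER_CUBIC))
E
```

```text
{'clock': 0.0, 'eef_pos': array([151.67786117, 631.42894736, 230.41627298]), 'tool_rot': array([-3.13974036e+00,  2.66797781e-05,  2.90577459e+00]), 'width': 85.06192623414736}
scene {'camera_matrix': array([[438.84622307,   0.        , 254.55877449],
       [  0.        , 438.84622307, 189.12989826],
       [  0.        ,   0.        ,   1.        ]]), 'origin': array([1019.18897973,  590.76138402,  994.77294342]), 'attitude': array([ 0.70230803, -0.01703712,  2.43907623])}
top {'camera_matrix': array([[458.91756983,   0.        , 256.5157294 ],
       [  0.        , 458.91756983, 185.96706608],
       [  0.        ,   0.        ,   1.        ]]), 'origin': array([ 256.98732952,   20.45432952, 1382.2078805 ]), 'attitude': array([ 0.21936262,  0.00317512, -1.46670142])}
```

View pics/scene0.png

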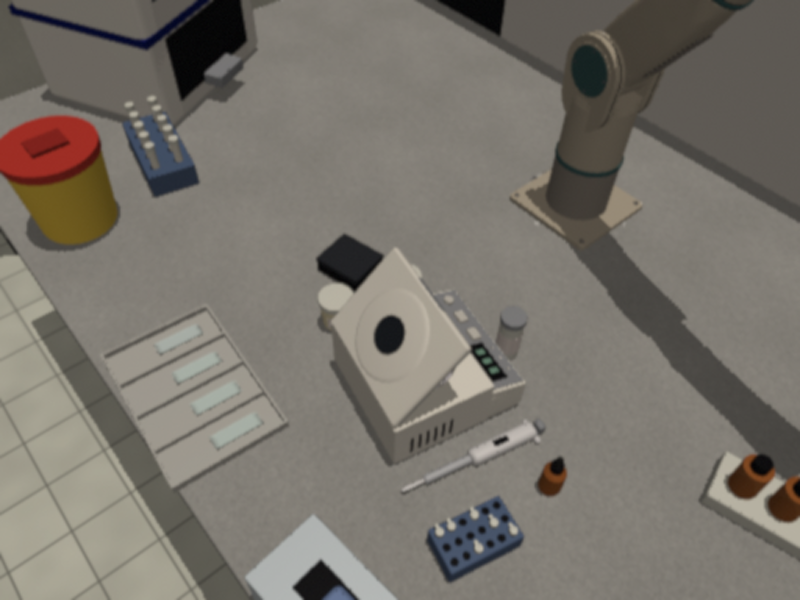

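View pics/top0.png

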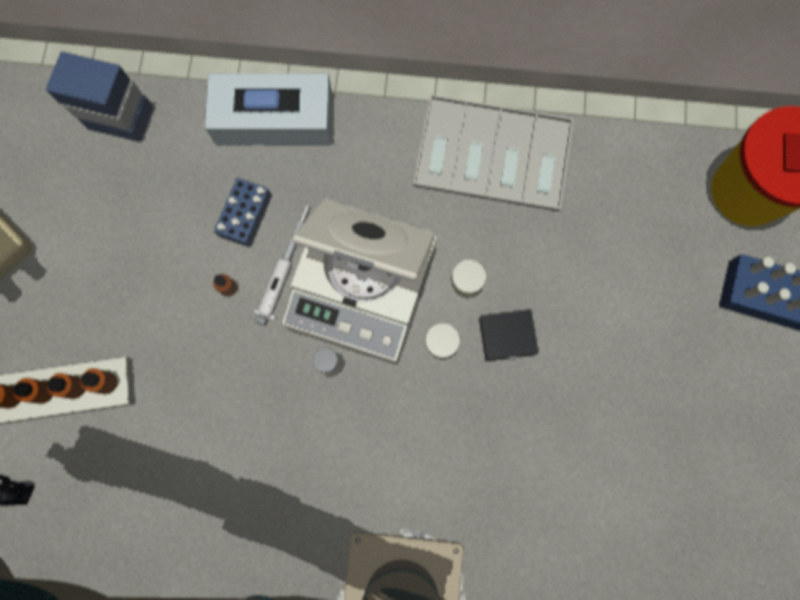

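```bash
cat > h.py <<'E'
import numpy as np
from cell import *
from scipy.spatial.transform import Rotation as R
def proj(c,P):
    p=R.from_euler('xyz',c['attitude']).inv().apply(np.atleast_2d(P)-c['origin'])
    q=np.c_[p[:,0],-p[:,1],-p[:,2]]@c['camera_matrix'].T
    return q[:,:2]/q[:,2:]
def lid(d,y,h,a): # d along from hinge, h above
    return [112-d*np.cos(a)+h*np.sin(a),y,108.5+d*np.sin(a)+h*np.cos(a)]
def W(v,P): return R.from_euler('z',v[2]).apply(np.atleast_2d(P))+[v[0],v[1],0]
E
cat > fit.py <<'E'
from h import *
from scipy.optimize import least_squares
k=512/800
def pts(a): return dict(FL=[-120,112.5,70],FR=[-120,-112.5,70],key=[-91,-85,85.5],ok=[-91,-44,85.5],sk=[-91,-3,85.5],
  LL=lid(168,109.5,17,a),LR=lid(168,-109.5,17,a),HL=lid(0,109.5,17,a),HR=lid(0,-109.5,17,a))
obs={'top':dict(FL=(283,325),FR=(398,360),key=(387,341),ok=(366,333),sk=(344,326),LL=(297,243),LR=(415,275),HR=(435,236),HL=(325,201)),
'scene':dict(FL=(522,383),key=(449,299),ok=(461,315),sk=(474,332),LR=(397,248),LL=(470,350),HL=(397,420),HR=(333,325))}
C={n:calibration(n) for n in obs}
def res(v,full=False):
    p=pts(v[3]);out=[]
    for n in obs:
        e=proj(C[n],W(v,[p[m] for m in obs[n]]))-k*np.array(list(obs[n].values()))
        if full:print(n,dict(zip(obs[n],e.round(1).tolist())))
        out.append(e.ravel())
    return np.concatenate(out)
s=least_squares(res,[500,0,0,.9],loss='soft_l1');print(s.x.round(3));res(s.x,True)
v=s.x;print('key',W(v,[-91,-85,85.5]),'edge',W(v,lid(168,0,17,v[3])),'hinge',W(v,[112,0,108.5]))
def bp(n,u,z):
    c=C[n];M=R.from_euler('xyz',c['attitude'])
    d=np.linalg.inv(c['camera_matrix'])@[u[0]*k,u[1]*k,1];d=M.apply([d[0],-d[1],-d[2]]);return (c['origin']+d*(z-c['origin'][2])/d[2]).round()
for n,u,z in(('cupA',(469,276),69),('cupB',(443,340),69),('strip',(327,361),102),('stain',(224,284),80)):print(n,bp('top',u,z))
E
python3 fit.py
```

```text
[554.432 135.521 -12.777  13.296]
top {'FL': [-1.7, -0.4], 'FR': [-1.5, 1.1], 'key': [-0.6, -0.0], 'ok': [-0.7, 0.7], 'sk': [-0.2, 0.8], 'LL': [-4.4, -0.9], 'LR': [0.1, 3.9], 'HR': [0.0, -2.5], 'HL': [-1.6, -2.5]}
scene {'FL': [1.8, -1.0], 'key': [-1.4, -0.8], 'ok': [-1.2, -0.5], 'sk': [-1.3, -0.5], 'LR': [-0.5, -1.3], 'LL': [0.9, -1.4], 'HL': [-4.6, 4.0], 'HR': [-4.0, -3.3]}
key [[447.65717359  71.45049955  85.5       ]] edge [[552.58054139 135.91741403 233.16426278]] hinge [[663.95173835 112.07883027 108.5       ]]
cupA [589. -70.  69.]
cupB [463. -32.  69.]
strip [398. 172. 102.]
stain [524. 384.  80.]
```

>>> apply_moves(increments=[{"tz": 0.05,"claw": 0},{"tz": 0.1,"claw": 0},{"tx": 0.32,"ty": -0.52,"tz": 0.1,"claw": 0},{"tx": 0.32,"ty": -0.52,"tz": 0.1,"claw": 0},{"tx": 0.32,"ty": -0.52,"tz": 0.1,"claw": 0},{"tx": 0.32,"ty": -0.52,"tz": 0.1,"claw": 0},{"tx": 0.32,"ty": -0.52,"tz": 0.1,"claw": 0},{"tx": 0.32,"ty": -0.52,"tz": 0.1,"claw": 0},{"tx": 0.32,"ty": -0.52,"tz": 0.1,"claw": 0},{"tx": 0.32,"ty": -0.52,"tz": 0.1,"claw": 0},{"tx": 0.32,"ty": -0.52,"tz": 0.1,"claw": 0},{"tx": 0.32,"ty": -0.52,"tz": 0.1,"claw": 0}])

```text
$.increments[0]: bad value
```

>>> apply_moves(increments=[{"tx": 0.0,"ty": 0.0,"tz": 0.05,"rx": 0.0,"ry": 0.0,"rz": 0.0,"claw": 0.0},{"tx": 0.0,"ty": 0.0,"tz": 0.1,"rx": 0.0,"ry": 0.0,"rz": 0.0,"claw": 0.0},{"tx": 0.32,"ty": -0.52,"tz": 0.1,"rx": 0.0,"ry": 0.0,"rz": 0.0,"claw": 0.0},{"tx": 0.32,"ty": -0.52,"tz": 0.1,"rx": 0.0,"ry": 0.0,"rz": 0.0,"claw": 0.0},{"tx": 0.32,"ty": -0.52,"tz": 0.1,"rx": 0.0,"ry": 0.0,"rz": 0.0,"claw": 0.0},{"tx": 0.32,"ty": -0.52,"tz": 0.1,"rx": 0.0,"ry": 0.0,"rz": 0.0,"claw": 0.0},{"tx": 0.32,"ty": -0.52,"tz": 0.1,"rx": 0.0,"ry": 0.0,"rz": 0.0,"claw": 0.0},{"tx": 0.32,"ty": -0.52,"tz": 0.1,"rx": 0.0,"ry": 0.0,"rz": 0.0,"claw": 0.0},{"tx": 0.32,"ty": -0.52,"tz": 0.1,"rx": 0.0,"ry": 0.0,"rz": 0.0,"claw": 0.0},{"tx": 0.32,"ty": -0.52,"tz": 0.1,"rx": 0.0,"ry": 0.0,"rz": 0.0,"claw": 0.0},{"tx": 0.32,"ty": -0.52,"tz": 0.1,"rx": 0.0,"ry": 0.0,"rz": 0.0,"claw": 0.0},{"tx": 0.32,"ty": -0.52,"tz": 0.1,"rx": 0.0,"ry": 0.0,"rz": 0.0,"claw": 0.0}])

```text
clock: 1.3
eef_pos: [414.4, 204.3, 331.3]
tool_rot: [3.141, -0.0, 2.906]
force: [0.6, 0.0, 0.7]
width: 0.1
```

>>> apply_moves(increments=[{"tx": 0.04,"ty": -0.07,"tz": 0.0,"rx": 0.0,"ry": 0.0,"rz": 0.0,"claw": 0.0},{"tx": 0.04,"ty": -0.07,"tz": 0.0,"rx": 0.0,"ry": 0.0,"rz": 0.0,"claw": 0.0},{"tx": 0.04,"ty": -0.07,"tz": 0.0,"rx": 0.0,"ry": 0.0,"rz": 0.0,"claw": 0.0},{"tx": 0.04,"ty": -0.07,"tz": 0.0,"rx": 0.0,"ry": 0.0,"rz": 0.0,"claw": 0.0}])

```text
clock: 1.7
eef_pos: [453.7, 135.8, 331.0]
tool_rot: [-3.141, -0.001, 2.904]
force: [-1.4, 0.8, -0.4]
width: -0.2
```

```bash
python3 - <<'E'
from cell import *
import cv2
s=read_state();print({k:s[k] for k in('clock','eef_pos','tool_rot','force')})
print(calibration('wrist'))
cv2.imwrite('pics/w1.png',cv2.resize(get_image('wrist')[:,:,::-1],(800,600),interpolation=cv2.INTER_CUBIC))
E
```

```text
{'clock': 1.7, 'eef_pos': array([453.6997009 , 135.81819096, 331.01884443]), 'tool_rot': array([-3.14148672e+00, -9.40948570e-04,  2.90399478e+00]), 'force': array([-1.40858055,  0.82876961, -0.41036484])}
{'camera_matrix': array([[291.83718745,   0.        , 252.2522354 ],
       [  0.        , 291.83718745, 188.71560788],
       [  0.        ,   0.        ,   1.        ]]), 'origin': array([386.17645424, 152.11862532, 474.22618331]), 'attitude': array([-2.79134301e-01, -7.85100071e-04,  1.33294494e+00])}
```

View pics/w1.png

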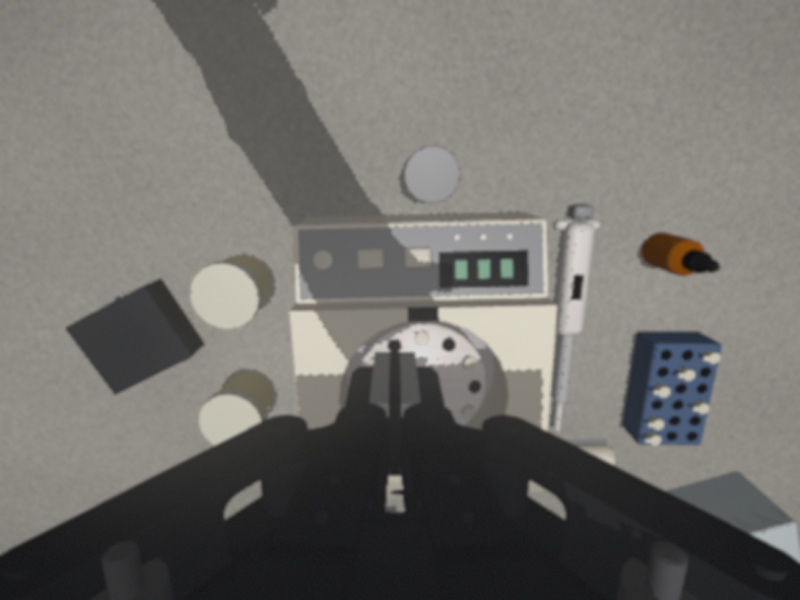

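```bash
sed -i "s/^C={/for n in obs:\n    obs[n].pop('HL'),obs[n].pop('HR')\nobs['wrist']=dict(key=(323,260),ok=(371,259),sk=(418,256),FL=(546,219),FR=(297,227))\nC={/; s/\[500,0,0,.9\]/[555,135,-.21,.73]/" fit.py; python3 fit.py; cat >> fit.py <<'E'
print('tool',read_state()['eef_pos'],read_state()['tool_rot'])
for i in range(9):
    a=v[3]*(1-i/8); f=1-i/8
    print(round(a,2), W(v,np.array(lid(166-9*(1-f),0,17,a))+[11*f,0,0]).round(0))
E
python3 fit.py|tail -10
```

```text
[ 5.55991e+02  1.38179e+02 -2.10000e-01  7.44000e-01]
top {'FL': [-2.5, -1.0], 'FR': [-2.4, 0.4], 'key': [-1.4, -0.7], 'ok': [-1.6, 0.1], 'sk': [-1.1, 0.2], 'LL': [-5.2, -2.3], 'LR': [-0.6, 2.4]}
scene {'FL': [2.1, -0.1], 'key': [-1.2, 0.1], 'ok': [-0.9, 0.3], 'sk': [-1.0, 0.4], 'LR': [-1.0, -0.6], 'LL': [0.7, -0.4]}
wrist {'key': [-0.5, 0.3], 'ok': [-1.0, 0.1], 'sk': [-0.8, 1.3], 'FL': [0.4, -0.2], 'FR': [-3.5, -1.0]}
key [[449.28620692  73.99024666  85.5       ]] edge [[555.85750903 138.20722418 234.74782271]] hinge [[665.53566994 114.85795694 108.5       ]]
cupA [589. -70.  69.]
cupB [463. -32.  69.]
strip [398. 172. 102.]
stain [524. 384.  80.]
tool [453.28751596 136.90720885 331.01230403] [ 3.14142612e+00 -1.21097259e-03  2.90635977e+00]
0.74 [[568. 136. 233.]]
0.65 [[557. 138. 222.]]
0.56 [[547. 140. 210.]]
0.46 [[538. 142. 197.]]
0.37 [[530. 144. 183.]]
0.28 [[523. 145. 169.]]
0.19 [[518. 146. 155.]]
0.09 [[514. 147. 140.]]
0.0 [[512. 148. 126.]]
```

>>> apply_moves(increments=[{"tx": 0.05,"ty": 0.0,"tz": 0.0,"rx": 0.0,"ry": 0.0,"rz": 0.0,"claw": 0.0},{"tx": 0.09,"ty": 0.0,"tz": 0.0,"rx": 0.0,"ry": 0.0,"rz": 0.0,"claw": 0.0},{"tx": 0.116,"ty": 0.0,"tz": -0.03,"rx": 0.0,"ry": 0.0,"rz": 0.0,"claw": 0.0},{"tx": 0.116,"ty": 0.0,"tz": -0.065,"rx": 0.0,"ry": 0.0,"rz": 0.0,"claw": 0.0},{"tx": 0.116,"ty": 0.0,"tz": -0.08,"rx": 0.0,"ry": 0.0,"rz": 0.0,"claw": 0.0},{"tx": 0.116,"ty": 0.0,"tz": -0.088,"rx": 0.0,"ry": 0.0,"rz": 0.0,"claw": 0.0},{"tx": 0.116,"ty": 0.0,"tz": -0.094,"rx": 0.0,"ry": 0.0,"rz": 0.0,"claw": 0.0},{"tx": 0.114,"ty": 0.0,"tz": -0.099,"rx": 0.0,"ry": 0.0,"rz": 0.0,"claw": 0.0},{"tx": 0.11,"ty": 0.001,"tz": -0.103,"rx": 0.0,"ry": 0.0,"rz": 0.0,"claw": 0.0},{"tx": 0.105,"ty": 0.002,"tz": -0.108,"rx": 0.0,"ry": 0.0,"rz": 0.0,"claw": 0.0}])

```text
clock: 2.75
eef_pos: [557.6, 140.6, 225.2]
tool_rot: [3.139, -0.0, 2.909]
force: [0.3, -0.6, 2.7]
width: -0.2
```

```bash
python3 - <<'E'
from cell import *
import cv2
s=read_state();print({k:s[k] for k in('clock','eef_pos','tool_rot','force')})
cv2.imwrite('pics/s2.png',cv2.resize(get_image('scene')[130:310,180:370,::-1],(633,600),interpolation=cv2.INTER_CUBIC))
E
```

```text
{'clock': 2.75, 'eef_pos': array([557.61503279, 140.61617138, 225.23962428]), 'tool_rot': array([ 3.13903512e+00, -3.45497965e-04,  2.90873539e+00]), 'force': array([ 0.31164883, -0.56075661,  2.6855888 ])}
```

View pics/s2.png

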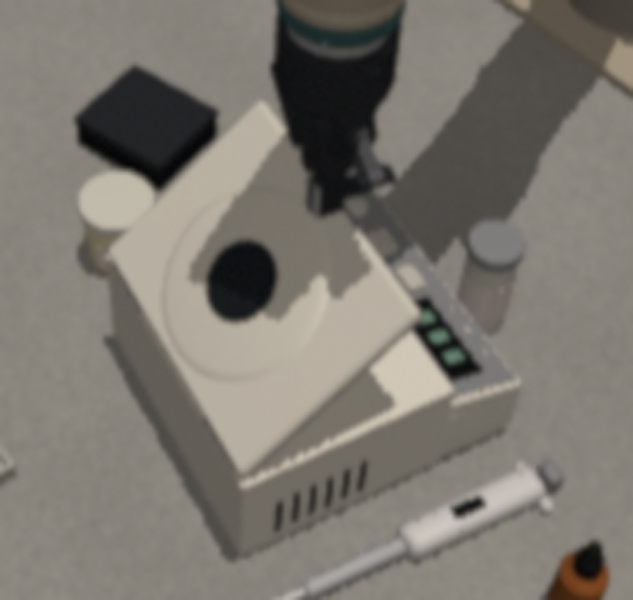

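>>> apply_moves(increments=[{"tx": -0.003,"ty": 0.0,"tz": -0.007,"rx": 0.0,"ry": 0.0,"rz": 0.0,"claw": 0.0},{"tx": -0.008,"ty": 0.001,"tz": -0.014,"rx": 0.0,"ry": 0.0,"rz": 0.0,"claw": 0.0},{"tx": -0.012,"ty": 0.002,"tz": -0.021,"rx": 0.0,"ry": 0.0,"rz": 0.0,"claw": 0.0},{"tx": -0.017,"ty": 0.003,"tz": -0.028,"rx": 0.0,"ry": 0.0,"rz": 0.0,"claw": 0.0},{"tx": -0.021,"ty": 0.004,"tz": -0.035,"rx": 0.0,"ry": 0.0,"rz": 0.0,"claw": 0.0},{"tx": -0.025,"ty": 0.005,"tz": -0.042,"rx": 0.0,"ry": 0.0,"rz": 0.0,"claw": 0.0},{"tx": -0.028,"ty": 0.005,"tz": -0.049,"rx": 0.0,"ry": 0.0,"rz": 0.0,"claw": 0.0},{"tx": -0.031,"ty": 0.005,"tz": -0.056,"rx": 0.0,"ry": 0.0,"rz": 0.0,"claw": 0.0},{"tx": -0.033,"ty": 0.006,"tz": -0.063,"rx": 0.0,"ry": 0.0,"rz": 0.0,"claw": 0.0},{"tx": -0.035,"ty": 0.006,"tz": -0.07,"rx": 0.0,"ry": 0.0,"rz": 0.0,"claw": 0.0}])

```text
clock: 3.8
eef_pos: [522.7, 144.2, 152.5]
tool_rot: [-3.141, -0.002, 2.906]
force: [-1.6, 1.5, 1.0]
width: 0.5
```

>>> apply_moves(increments=[{"tx": -0.002,"ty": 0.0,"tz": -0.006,"rx": 0.0,"ry": 0.0,"rz": 0.0,"claw": 0.0},{"tx": -0.004,"ty": 0.001,"tz": -0.012,"rx": 0.0,"ry": 0.0,"rz": 0.0,"claw": 0.0},{"tx": -0.006,"ty": 0.001,"tz": -0.018,"rx": 0.0,"ry": 0.0,"rz": 0.0,"claw": 0.0},{"tx": -0.008,"ty": 0.001,"tz": -0.023,"rx": 0.0,"ry": 0.0,"rz": 0.0,"claw": 0.0},{"tx": -0.01,"ty": 0.001,"tz": -0.026,"rx": 0.0,"ry": 0.0,"rz": 0.0,"claw": 0.0},{"tx": -0.01,"ty": 0.001,"tz": -0.028,"rx": 0.0,"ry": 0.0,"rz": 0.0,"claw": 0.0},{"tx": -0.01,"ty": 0.001,"tz": -0.029,"rx": 0.0,"ry": 0.0,"rz": 0.0,"claw": 0.0},{"tx": -0.01,"ty": 0.001,"tz": -0.029,"rx": 0.0,"ry": 0.0,"rz": 0.0,"claw": 0.0}])

```text
clock: 4.6
eef_pos: [516.5, 145.1, 128.5]
tool_rot: [3.138, 0.006, 2.905]
force: [-5.1, -1.8, 34.8]
width: -0.1
```

```bash
python3 - <<'E'
from cell import *
import cv2
s=read_state();print({k:s[k] for k in('clock','eef_pos','tool_rot','force')})
cv2.imwrite('pics/s3.png',cv2.resize(get_image('scene')[130:310,180:370,::-1],(633,600),interpolation=cv2.INTER_CUBIC))
E
```

```text
{'clock': 4.6, 'eef_pos': array([516.53830774, 145.09218379, 128.45362658]), 'tool_rot': array([3.13819058, 0.00569631, 2.90478023]), 'force': array([-5.11065327, -1.80524414, 34.7951551 ])}
```

View pics/s3.png

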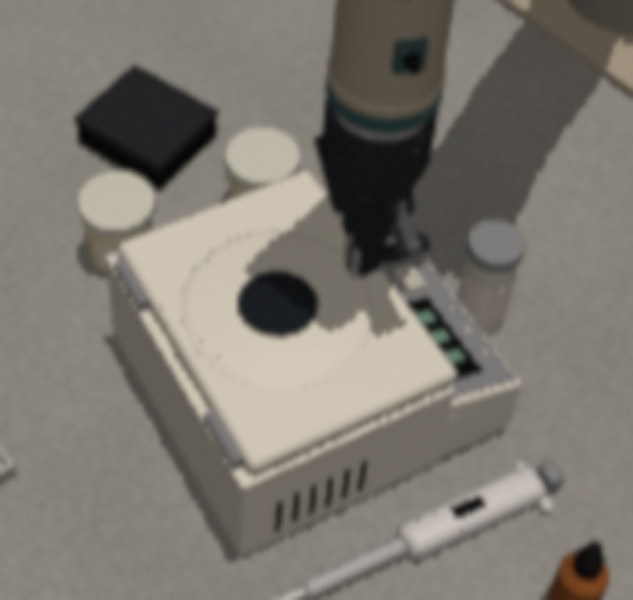

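>>> apply_moves(increments=[{"tx": 0.0,"ty": 0.0,"tz": 0.01,"rx": 0.0,"ry": 0.0,"rz": 0.0,"claw": 0.0},{"tx": 0.0,"ty": 0.0,"tz": 0.04,"rx": 0.0,"ry": 0.0,"rz": 0.0,"claw": 0.0},{"tx": 0.0,"ty": 0.0,"tz": 0.065,"rx": 0.0,"ry": 0.0,"rz": 0.0,"claw": 0.0},{"tx": -0.03,"ty": -0.03,"tz": 0.065,"rx": 0.0,"ry": 0.0,"rz": 0.0,"claw": 0.0},{"tx": -0.067,"ty": -0.072,"tz": 0.065,"rx": 0.0,"ry": 0.0,"rz": 0.0,"claw": 0.0},{"tx": -0.067,"ty": -0.072,"tz": 0.065,"rx": 0.0,"ry": 0.0,"rz": 0.0,"claw": 0.0},{"tx": -0.067,"ty": -0.072,"tz": 0.05,"rx": 0.0,"ry": 0.0,"rz": 0.0,"claw": 0.0},{"tx": -0.067,"ty": -0.072,"tz": 0.03,"rx": 0.0,"ry": 0.0,"rz": 0.0,"claw": 0.0},{"tx": -0.067,"ty": -0.072,"tz": 0.01,"rx": 0.0,"ry": 0.0,"rz": 0.0,"claw": 0.0},{"tx": -0.067,"ty": -0.072,"tz": 0.0,"rx": 0.0,"ry": 0.0,"rz": 0.0,"claw": 0.0},{"tx": -0.067,"ty": -0.072,"tz": 0.0,"rx": 0.0,"ry": 0.0,"rz": 0.0,"claw": 0.0}])

```text
clock: 5.75
eef_pos: [445.9, 73.0, 123.1]
tool_rot: [-3.14, -0.003, 2.906]
force: [-0.0, 0.5, -0.2]
width: 0.1
```

```bash
python3 - <<'E'
from h import *
import cv2
s=read_state();print({k:s[k] for k in('clock','eef_pos','tool_rot','force')})
c=calibration('wrist');im=get_image('wrist')[:,:,::-1]
v=[556,138.2,-.21]
for n,p in dict(key=[-91,-85,85.5],ok=[-91,-44,85.5],tcp=None,shutL=lid(168,109.5,17,0),shutR=lid(168,-109.5,17,0)).items():
    P=s['eef_pos'] if p is None else W(v,p)[0]
    print(n,P.round(1),(proj(c,P)[0]).round(1))
cv2.imwrite('pics/w4.png',cv2.resize(im,(800,600),interpolation=cv2.INTER_CUBIC))
a=get_image('scene')[130:310,180:370,::-1];c=calibration('scene')
for y in(109.5,-109.5):print('shut corner in crop',(proj(c,W(v,lid(168,y,17,0)))[0]-[180,130])*600/180)
cv2.imwrite('pics/s4.png',cv2.resize(a,(633,600),interpolation=cv2.INTER_CUBIC))
E
```

```text
{'clock': 5.75, 'eef_pos': array([445.86132754,  73.01310512, 123.10146078]), 'tool_rot': array([-3.14018916e+00, -2.94685576e-03,  2.90557243e+00]), 'force': array([-0.0075687 ,  0.48898822, -0.16770424])}
key [449.3  74.   85.5] [255.  218.8]
ok [457.8 114.1  85.5] [316.8 217.3]
tcp [445.9  73.  123.1] [252.2 239.6]
shutL [524.1 257.  125.5] [604.3 295.4]
shutR [478.4  42.8 125.5] [213.7 304. ]
shut corner in crop [456.4716901  372.82870321]
shut corner in crop [303.81603878 166.973177  ]
```

View pics/w4.png

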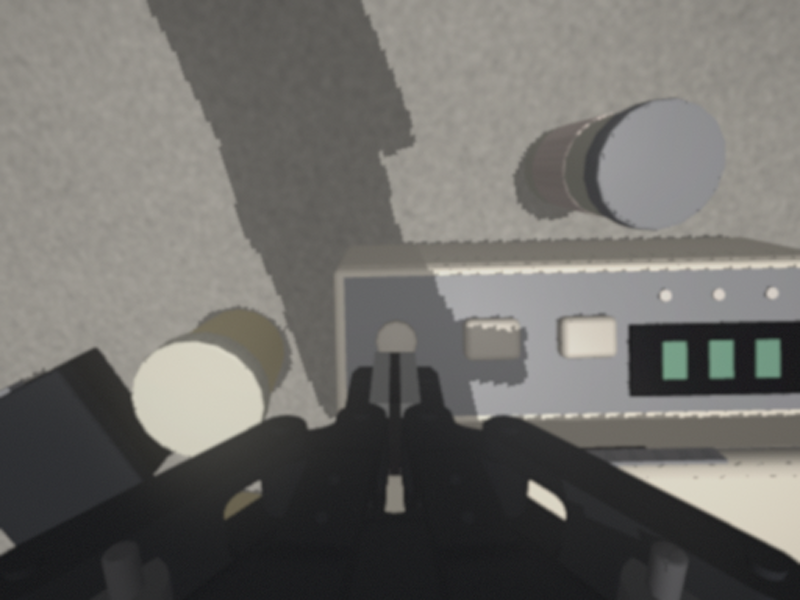

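View pics/s4.png

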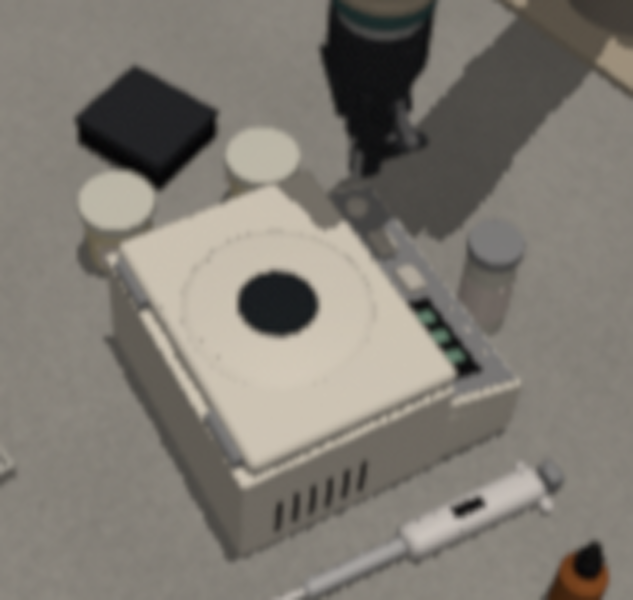

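>>> apply_moves(increments=[{"tx": 0.003,"ty": 0.0,"tz": -0.015,"rx": 0.0,"ry": 0.0,"rz": 0.0,"claw": 0.0},{"tx": 0.003,"ty": 0.0,"tz": -0.028,"rx": 0.0,"ry": 0.0,"rz": 0.0,"claw": 0.0},{"tx": 0.003,"ty": 0.0,"tz": -0.033,"rx": 0.0,"ry": 0.0,"rz": 0.0,"claw": 0.0},{"tx": 0.003,"ty": 0.0,"tz": -0.036,"rx": 0.0,"ry": 0.0,"rz": 0.0,"claw": 0.0},{"tx": 0.003,"ty": 0.0,"tz": -0.036,"rx": 0.0,"ry": 0.0,"rz": 0.0,"claw": 0.0}])

```text
clock: 6.35
eef_pos: [450.1, 73.2, 88.6]
tool_rot: [3.141, 0.0, 2.906]
force: [-0.2, -0.7, -0.1]
width: -0.0
```

>>> apply_moves(increments=[{"tx": 0.0,"ty": 0.0,"tz": -0.002,"rx": 0.0,"ry": 0.0,"rz": 0.0,"claw": 0.0},{"tx": 0.0,"ty": 0.0,"tz": -0.004,"rx": 0.0,"ry": 0.0,"rz": 0.0,"claw": 0.0},{"tx": 0.0,"ty": 0.0,"tz": -0.004,"rx": 0.0,"ry": 0.0,"rz": 0.0,"claw": 0.0}])

```text
clock: 6.65
eef_pos: [451.0, 73.2, 84.7]
tool_rot: [3.141, 0.002, 2.906]
force: [1.1, -0.1, 5.2]
width: -0.0
```

>>> apply_moves(increments=[{"tx": 0.0,"ty": 0.0,"tz": -0.001,"rx": 0.0,"ry": 0.0,"rz": 0.0,"claw": 0.0},{"tx": 0.0,"ty": 0.0,"tz": -0.002,"rx": 0.0,"ry": 0.0,"rz": 0.0,"claw": 0.0},{"tx": 0.0,"ty": 0.0,"tz": -0.003,"rx": 0.0,"ry": 0.0,"rz": 0.0,"claw": 0.0},{"tx": 0.0,"ty": 0.0,"tz": -0.003,"rx": 0.0,"ry": 0.0,"rz": 0.0,"claw": 0.0},{"tx": 0.0,"ty": 0.0,"tz": -0.003,"rx": 0.0,"ry": 0.0,"rz": 0.0,"claw": 0.0}])

```text
clock: 7.15
eef_pos: [451.4, 73.1, 83.2]
tool_rot: [3.14, 0.003, 2.905]
force: [-1.6, -1.6, 22.9]
width: 0.2
```

```bash
python3 - <<'E'
from cell import *
import cv2
s=read_state();print({k:s[k] for k in('clock','eef_pos','tool_rot','force')})
cv2.imwrite('pics/w5.png',cv2.resize(get_image('wrist')[150:340,120:400,::-1],(800,543),interpolation=cv2.INTER_CUBIC))
print(read_state()['force'])
E
```

```text
{'clock': 7.15, 'eef_pos': array([451.37532157,  73.08305132,  83.1697198 ]), 'tool_rot': array([3.13999036, 0.00339016, 2.90503896]), 'force': array([-1.62760512, -1.64143258, 22.90757195])}
[-0.97726404 -1.3947961  23.6534334 ]
```

View pics/w5.png

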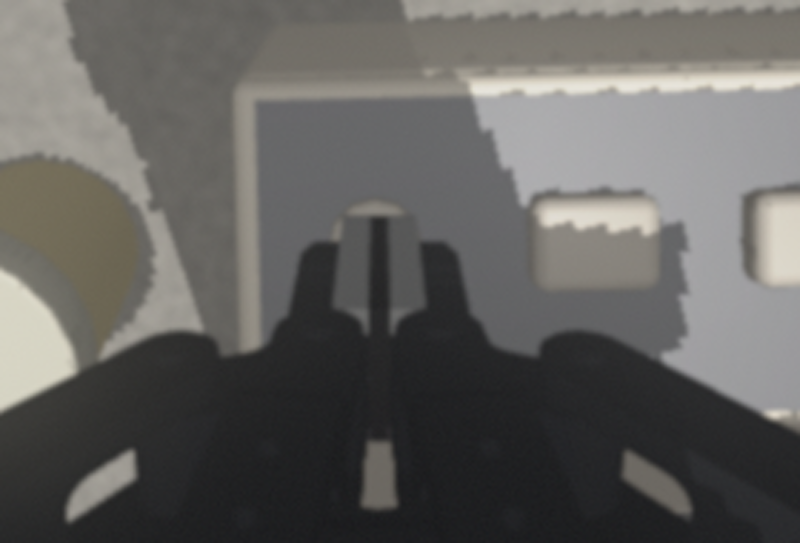

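```bash
python3 -c "
from cell import *
print(finish_job(),read_state()['force'])"
```

```text
the job is handed in; nothing more can be done
the job is handed in; nothing more can be done
```

The lid is shut and the round short-spin key is held down by the closed fingertips, and I have handed the job in. `finish_job()` gives no verdict, and I could not read the joint values, so these checks come from forces, positions and pictures.

- **Lid:** I pushed it down along its arc with the closed fingertips on its outer face near the free edge. It met a hard stop at about 35 N. In the picture afterwards, its left front corner lay within about 2 px of where a shut lid should put it. The right front corner was in shadow and could not be checked.
- **Key:** The force rose from 0 to 5 N over about 4 mm, then to 23 N in the next 1.5 mm, so the key is at its stop. The fingertips ended at a height of 83 mm, against about 84 mm expected for a fully pressed key. The last picture shows them on the round key.
- **Other keys and bystanders:** In the pictures I took, the fingertips were clear of the other two keys and nothing around the centrifuge had visibly moved. I did not measure the bystanders' positions again.

The clock read about 7.2 s when I handed in, and no check disagreed. The first move call was refused for incomplete rows, and the arm did not move.

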